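# Unlatch the shaker's hold-down arm over the vial and hold it up

## Robot

A 6-joint arm with a two-finger parallel gripper is mounted at the origin on a cart in front of the work surface, level with it; the furniture and walls round the work are solid. World frame = base frame: x ahead of the robot, y to its left, z up, the work surface at z = 0. Lengths are in mm, angles in rad, forces in N, time in s.
With the tool pointing down it reaches from about 250 to 775 mm from the base axis. Payload 4 kg.
Tool frame: the origin (TCP) lies on the centre line of the jaws, within the pads' length; the fingertips stand 14 mm ahead of it and the grasp point (between the pads) lies 5 mm behind it; z points along the fingers, y is the line along which they close (so a half turn about z gives the same grasp; the last joint's range is limited). The gripper opens to 94 mm and grips with 3 to 60 N. Pads are 16 mm wide; open, the fingers measure 119 mm over their backs; the gripper's body (75 mm by 177 mm) begins 78 mm behind the grasp point.
Start: joints at [-1.279, 0.087, 1.371, -0, 1.684, -0.103], TCP at [211.542, -507.71, 219.506] pointing down, gripper open.
Joint ranges: [-3.1, 3.1], [-0.76, 2.03], [0.27, 2.55], [-1.08, 4.22], [0.17, 2.65], [-2.57, 2.57]. Speed limits (rad/s): [2.79, 2.79, 3.14, 3.14, 3.14, 3.14].

## Interface

Orientations are given as a 3x3 rotation matrix whose columns are the frame's x, y, z axes.
In Python, from rig import ctrl, eyes gives the robot as it stands.
- The arm moves only by the tool carry_out, never from a script. Its argument "commands" is text: rows parted by semicolons, each of 4 numbers parted by spaces: the shift along the tool's x, y, z in mm, then the turn about the tool's z in rad. In form: x y z twist; .... A call has 1 to 20 rows; each row shifts and turns the commanded pose from where the row before left it, along the tool's axes as they then stand; what a row does not reach is not made up. A row lasts 1/8 s, in which the tool goes at most 62.5 mm and 10.7 degrees, less where a joint would pass 70% of its speed; a pose out of reach is approached as far as the arm can. A call with a gripper value outside its range is refused whole. "grip" is the gripper's target within -1 to 1 (shut at 1, half-way at 0, fully open at -1), set as the call begins (left out, the last holds). The fingers move at their own pace and stop on an object; "force" is the grip in N (left out, the last holds). Time passes only in rows, so rows that do not move let the fingers close. It gives the time, the measured TCP pose, the force, the opening and the grip force at its end, in the units of the state.
- ctrl.state(): the state, without advancing time (a new reading comes with each control period).
- eyes.capture(name): name is "scene" or "top"; returns a dict with "frame" (400x640x3 uint8, red, green, blue), "mtx" (3x3 intrinsics, pixels), "R" (3x3) and "t" (3): a world point X has camera coordinates R X + t. Camera axes: x right, y down, z forward; pixel columns grow to the right and rows downward; lengths in mm; the calibration is good to about 2 mm. A picture is of the moment at which its call begins. There is no depth.
- ctrl.sign_off(): hands the job in; it is judged then, once.
Trained networks look in a picture, given as the dict that the camera call returned (one of the last four; its "shot" number tells which), for a name from the list of things; names that differ only in an ending like _2 or _b are one class to them, and where a whole thing is asked for, a point or a joint stands for the part that bears it (a point fixed in the world has none). Each returns a list of dicts, best first, with "conf" (0 to 1); they miss things now and then, are a little off and sometimes report something else, mostly with a low value. They report only what shows in the picture. A call takes as long as a camera call.
- eyes.boxes_of(picture, query): "xy" ([column, row] in pixels, amid what is visible of it).
- eyes.tip_of(picture, query): "xy" ([column, row] in pixels: a listed point, or the origin of a listed thing).
The state is a dict: "time": time; "q": joint angles; "joint_velocities": joint speeds; "joint_torque": joint torques, N m; "ee_pos": TCP position; "tool_rot": TCP orientation; "force": force on the tool from outside, world axes, zero at the start; "moment": the same for the moment, N m; "grip_width": finger opening in mm; "grasp_force": force on a finger pad.
Only numpy, scipy, OpenCV 4.12 (cv2) and the standard library are available. Lean on these libraries where they do the work, as an engineer would, in place of code of your own. Each camera call takes 0.05 s, during which the arm holds its last target. There are 200 camera calls.

## Task

The run on the two-station vial shaker is over: one station holds the sample vial, the other only the spool-shaped metal balance weight. At the station with the vial, take the latch tab on the front end of the hold-down arm, pull it sideways (to the left, seen from the shaker's front) against its spring, right out so that its blade clears the ball, then lift the arm off its ball to about 40 degrees and keep holding it there by the tab so that a colleague can take the vial out: the program finishes while holding the arm up. Leave the vial standing in its seat, the other station latched, and the cup, petri dish and pen beside the shaker where they are.

Things in the scene. Friction and masses are not known exactly. Their poses are not given: they have to be found in the camera images.
- shaker: Two-station vial shaker, white housing 200 (x) by 240 mm (y), platform 58 mm high, fixed to the bench. Origin under its centre, z up; the front (display, knob) faces -x, left is +y. Stations at y = +65 (left) and -65 mm: each has a hold-down arm from a hinge at the back (x = +70 mm) over a black seat (x = +5) to a socket that covers a 24 mm steel ball at the front (x = -68, z = 136 mm).
- vial: The sample: small clear screw-cap vial, 32 mm diameter, 75 mm tall, standing upright in one of the two seats under the arm (which one varies). Origin at the centre of its underside.
- weight: Balance weight: metal spool (two discs of 32 mm diameter joined by a thin 14 mm waist), 75 mm tall, standing in the other seat. Origin at the centre of its underside.
- tab_left: Black upright grip tab of the left (+y) station's latch: 20 mm along x, 10 mm thick along y, 40 mm tall, on the arm's front end. Origin 14 mm below its top edge, mid width and thickness, 26 mm above the flat steel plate (34 x 40 mm) it stands on. Axes as the shaker's; pitches with the arm. At rest at (-78, +65, 186.5) mm in the shaker's frame. Grip across the 10 mm (fingers close along y).
- tab_right: Black upright grip tab of the right (-y) station's latch: 20 mm along x, 10 mm thick along y, 40 mm tall, on the arm's front end. Origin 14 mm below its top edge, mid width and thickness, 26 mm above the flat steel plate (34 x 40 mm) it stands on. Axes as the shaker's; pitches with the arm. At rest at (-78, -65, 186.5) mm in the shaker's frame. Grip across the 10 mm (fingers close along y).
- latch_left (a joint): Latch of the left station, slides on the arm along the shaker's +y with its tab: 0 = home (a blade under the ball's flat underside keeps the arm down), 0.0105 m = pulled to its stop; the blade is clear of the ball beyond 0.005 m. The spring pushes it home with 4.5 N at 0, rising to 8.5 N at the stop; it springs back when let go.
- latch_right (a joint): Latch of the right station; same direction (+y) and values as latch_left.
- bar_left (a joint): Hinge of the left hold-down arm, rad: 0 = down on the ball, grows as the front end rises (0.70 rad = 40 degrees), stop at 1.3. It moves freely and falls down when let go (about 2 N at the tab). The axis is the shaker's y through point hinge_left.
- bar_right (a joint): Hinge of the right hold-down arm; same values as bar_left.
- hinge_left (a point): Point on the left arm's hinge axis, at (70, 65, 150) mm in the shaker's frame. The tab's origin lies 148 mm in front of it (-x) and 36.5 mm above it when the arm is down.
- hinge_right (a point): The same point of the right arm, at (70, -65, 150) mm in the shaker's frame.
- seat_left (a point): Centre of the left seat's floor, at (5, 65, 62) mm in the shaker's frame; the seat is a 14 mm high cup wall, about 36 mm inside diameter.
- seat_right (a point): Centre of the right seat's floor, at (5, -65, 62) mm in the shaker's frame.
- cup: Bystander: capped specimen cup, 62 mm diameter, 65 mm tall, standing right of the shaker. Origin under its centre.
- petri_dish: Bystander: flat petri dish, 57 mm diameter, 15 mm tall, lying right of the shaker. Origin under its centre.
- marker: Bystander: felt pen, 17 x 135 x 16 mm, lying in front of the shaker. Origin under its centre, long axis its y.

How it is judged (in metres and radians):
On the way, in this order (a step that is already met when the one before it is completed fails the run):
1. at the vial's station the latch is pulled out clear of the ball while the arm is still down on the ball (((horizontal distance between vial and seat_left below 0.03 m and value of joint latch_left above 0.0065 m and value of joint bar_left below 0.06 rad) or (horizontal distance between vial and seat_right below 0.03 m and value of joint latch_right above 0.0065 m and value of joint bar_right below 0.06 rad))), for 0.1 s.
2. that arm is lifted off its ball (((horizontal distance between vial and seat_left below 0.03 m and value of joint bar_left above 0.3 rad and contact force between the fingers and tab_left above 1 N) or (horizontal distance between vial and seat_right below 0.03 m and value of joint bar_right above 0.3 rad and contact force between the fingers and tab_right above 1 N))), for 0.1 s.
At the end, for the whole second after the job is handed in: The hold-down arm over the vial stands between 0.47 and 0.88 rad (27 to 50 degrees) and still, its tab pinched by the fingers (more than 2 N); the vial stands upright, it and the weight within 6 mm of its seat's centre; the other arm is down with its latch home and untouched (((horizontal distance between vial and seat_left below 0.03 m and value of joint bar_left between 0.47 and 0.88 rad and velocity of joint bar_left between -0.08 and 0.08 rad/s and contact force between the fingers and tab_left above 2 N and value of joint bar_right below 0.03 rad and value of joint latch_right below 0.003 m and contact force between the arm and tab_right below 0.3 N and horizontal distance between weight and seat_right below 0.006 m and horizontal distance between vial and seat_left below 0.006 m) or (horizontal distance between vial and seat_right below 0.03 m and value of joint bar_right between 0.47 and 0.88 rad and velocity of joint bar_right between -0.08 and 0.08 rad/s and contact force between the fingers and tab_right above 2 N and value of joint bar_left below 0.03 rad and value of joint latch_left below 0.003 m and contact force between the arm and tab_left below 0.3 N and horizontal distance between weight and seat_left below 0.006 m and horizontal distance between vial and seat_right below 0.006 m)) and angle between vial's own z axis and vertical below 0.1 rad and linear speed of vial below 0.03 m/s); the arm keeps its last pose, push and grip.
It fails at once if the latch or arm of the station with the weight is operated ((horizontal distance between vial and seat_left below 0.03 m and (value of joint latch_right above 0.006 m or value of joint bar_right above 0.06 rad)) or (horizontal distance between vial and seat_right below 0.03 m and (value of joint latch_left above 0.006 m or value of joint bar_left above 0.06 rad))).
It fails at once if the vial is tipped or knocked out of its seat (distance of vial from where it was at the start of the episode above 0.015 m or angle between vial's own z axis and vertical above 0.25 rad).
It fails at once if a bystander is disturbed (distance of any of cup, petri_dish, marker from where it was at the start of the episode above 0.02 m).
It also fails if it takes over 35 s, if anything falls off the work surface, if the arm or the gripper's body presses on something with over 40 N, if the wrist force passes 120 N, or if a joint passes its speed limit or range.

## Working session

There is one attempt and no reset: what is moved stays moved. The work goes in short steps, Python scripts to look and compute and a tool call to move; the robot and the scene stay as the last step left them, time stands still between calls to the robot, and variables do not carry over. Pictures are saved under pics/ and viewed, at most 10 in all, crops included, and the job is handed in when it is done.

Besides the shell and the picture viewer there is one more tool, called after "Call:" as name(argument=value, ...) on one line, values as JSON. carry_out: Moves the arm, as the interface text tells. Its arguments: {"type":"object","properties":{"commands":{"type":"string"},"grip":{"type":"number"},"force":{"type":"number"}},"required":["commands"]}

```bash
mkdir -p pics
python3 - <<'E'
from rig import ctrl, eyes
import cv2, numpy as np
s=ctrl.state(); print(s['time'],s['ee_pos'],np.round(s['tool_rot'],3).tolist(),s['grip_width'])
for n in ("scene","top"):
    p=eyes.capture(n); cv2.imwrite(f"pics/{n}0.png",p["frame"][:,:,::-1])
    print(n,np.round(p["mtx"],1).tolist(),np.round(p["R"],4).tolist(),np.round(p["t"],1).tolist())
    for q in ("tab_left","tab_right","vial","weight","hinge_left","hinge_right","seat_left","seat_right","shaker","cup","petri_dish","marker"):
        print(q,[(np.round(d["xy"]).tolist(),round(d["conf"],2)) for d in eyes.tip_of(p,q)[:2]])
E
```

```text
0.0 [ 211.37596144 -507.2000169   218.3115853 ] [[0.923, 0.385, -0.001], [0.385, -0.923, 0.002], [0.0, -0.002, -1.0]] 94.12003261517911
scene [[433.1, 0.0, 319.4], [0.0, 433.1, 205.4], [0.0, 0.0, 1.0]] [[-0.6865, -0.7271, -0.0009], [-0.3724, 0.3527, -0.8584], [0.6245, -0.589, -0.5129]] [312.0, 330.3, 643.3]
tab_left [([234.0, 242.0], 0.68)]
tab_right [([277.0, 211.0], 0.73), ([402.0, 236.0], 0.47)]
vial [([243.0, 250.0], 0.87), ([215.0, 209.0], 0.63)]
weight [([205.0, 285.0], 0.8)]
hinge_left [([167.0, 237.0], 0.55)]
hinge_right [([214.0, 207.0], 0.87)]
seat_left [([247.0, 246.0], 0.63), ([200.0, 286.0], 0.6)]
seat_right [([245.0, 250.0], 0.89), ([245.0, 249.0], 0.63)]
shaker [([231.0, 290.0], 0.88)]
cup [([369.0, 213.0], 0.58)]
petri_dish [([402.0, 235.0], 0.7), ([243.0, 251.0], 0.29)]
marker [([405.0, 275.0], 0.72)]
top [[474.6, 0.0, 320.2], [0.0, 474.6, 198.4], [0.0, 0.0, 1.0]] [[-0.0253, -0.9997, -0.0059], [-0.9814, 0.026, -0.1903], [0.1904, 0.001, -0.9817]] [-3.2, 539.5, 1100.2]
tab_left [([221.0, 223.0], 0.6)]
tab_right [([279.0, 200.0], 0.41), ([370.0, 279.0], 0.3)]
vial [([271.0, 180.0], 0.55)]
weight [([223.0, 198.0], 0.4)]
hinge_left [([200.0, 166.0], 0.9)]
hinge_right [([256.0, 147.0], 0.95), ([419.0, 239.0], 0.62)]
seat_left [([220.0, 200.0], 0.83)]
seat_right [([271.0, 181.0], 0.55)]
shaker [([249.0, 198.0], 0.69), ([271.0, 180.0], 0.67)]
cup [([422.0, 190.0], 0.76)]
petri_dish [([419.0, 238.0], 0.59)]
marker [([369.0, 279.0], 0.71)]
```

```bash
cat > fit.py <<'E'
import numpy as np
from scipy.optimize import least_squares
P={"tab_left":(-78,65,186.5),"tab_right":(-78,-65,186.5),"hinge_left":(70,65,150),"hinge_right":(70,-65,150),"seat_left":(5,65,62),"seat_right":(5,-65,62),"shaker":(0,0,0)}
def place(v,X):
    c,s=np.cos(v[2]),np.sin(v[2]); X=np.atleast_2d(X).astype(float)
    return X@np.array([[c,-s,0],[s,c,0],[0,0,1]]).T+[v[0],v[1],0]
def proj(p,X):
    c=np.atleast_2d(X)@p["R"].T+p["t"]; u=c@p["mtx"].T; return u[:,:2]/u[:,2:]
def fit(obs):  # obs: (picture, name, xy)
    f=lambda v: np.concatenate([(proj(p,place(v,P[n]))[0]-xy) for p,n,xy in obs])
    best=min((least_squares(f,[500,150,a],loss="soft_l1",f_scale=2) for a in (-1,0,1)),key=lambda r:r.cost)
    return best.x,f(best.x).reshape(-1,2)
E
python3 - <<'E'
from fit import *; from rig import eyes, ctrl; import cv2
obs=[]; pics={}
for n in ("scene","top"):
    p=pics[n]=eyes.capture(n)
    for q in P:
        d=eyes.tip_of(p,q)
        if d: obs.append((p,q,d[0]["xy"]))
v,r=fit(obs); print(v)
for o,e in zip(obs,r): print(o[1],np.round(e,1))
print({q:np.round(place(v,P[q])[0],1) .tolist() for q in P})
ims=[]
for n,p in pics.items():
    im=p["frame"][:,:,::-1].copy()
    for q in P:
        cv2.circle(im,tuple(int(a) for a in proj(p,place(v,P[q]))[0]),2,(0,0,255),-1)
    im=im[130:330,110:450]; ims.append(cv2.resize(im,(680,400))[:, :])
cv2.imwrite("pics/a.png",cv2.resize(np.vstack(ims),(510,600)))
cv2.imwrite("pics/b.png",cv2.resize(pics["scene"]["frame"][150:330,130:370,::-1],(800,600),interpolation=cv2.INTER_CUBIC))
E
```

```text
[5.63075375e+02 1.58987870e+02 3.54859870e-01]
tab_left [-2.4  0.2]
tab_right [ 28.1 -44.7]
hinge_left [-0.6  1.3]
hinge_right [-2.5 -1. ]
seat_left [-1.2  1.2]
seat_right [-1.2  0.2]
shaker [-0.3 -2.5]
tab_left [-49.   43.6]
tab_right [2.4 0.6]
hinge_left [ 1.9 -0.1]
hinge_right [-0.  1.]
seat_left [1.8 0.2]
seat_right [ 0.3 -1.4]
shaker [2.2 0.6]
{'tab_left': [467.4, 192.8, 186.5], 'tab_right': [512.5, 70.9, 186.5], 'hinge_left': [606.1, 244.3, 150.0], 'hinge_right': [651.3, 122.4, 150.0], 'seat_left': [545.2, 221.7, 62.0], 'seat_right': [590.3, 99.8, 62.0], 'shaker': [563.1, 159.0, 0.0]}
```

View pics/a.png

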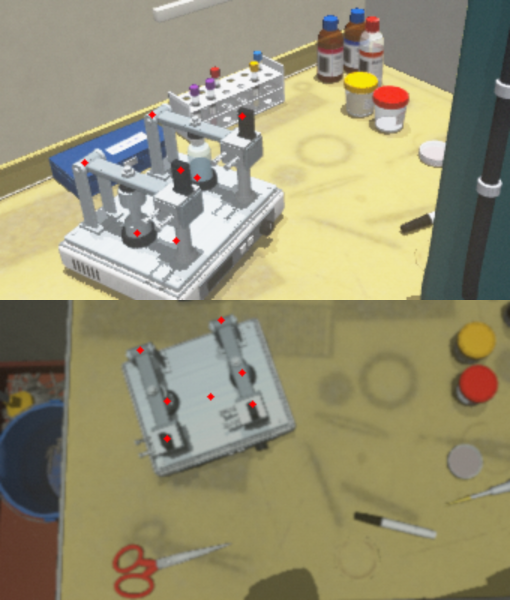

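View pics/b.png

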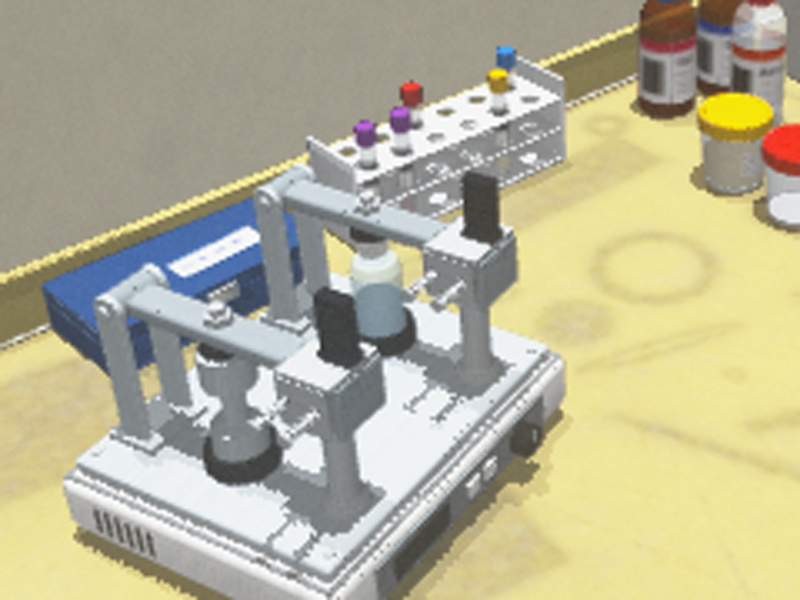

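The scene view shows the spool in the near (left, +y) station, around (240,400) in the enlarged view. The vial is in the far (right) station at (380,290). The fitted points land on the hinges, seats and tabs, so I work on the right station. First I move above tab_right.

Call:
carry_out(commands="0 0 -26 0.02; 0 0 -26 0.02; 34 -31 0 0; 34 -31 0 0; 34 -31 0 0; 34 -31 0 0; 34 -31 0 0; 34 -31 0 0; 34 -31 0 0; 34 -31 0 0; 34 -31 0 0; 34 -31 0 0; 34 -31 0 0; 34 -31 0 0; 34 -31 0 0; 34 -31 0 0; 0 0 0 0; 0 0 0 0", grip=-1, force=30)

```text
time: 4.35
ee_pos: [506.9, 64.3, 271.4]
tool_rot: [[0.938, 0.348, -0.0], [0.348, -0.938, -0.001], [-0.001, 0.0, -1.0]]
force: [-0.1, -1.3, 0.2]
grip_width: 93.9
grasp_force: 0.0
```

```bash
cat > look.py <<'E'
from fit import *; from rig import eyes, ctrl; import cv2,sys
def look(tag,save=True):
    obs=[]; pics={}
    for n in ("scene","top"):
        p=pics[n]=eyes.capture(n)
        for q in P:
            for d in eyes.tip_of(p,q)[:1]: obs.append((p,q,d["xy"]))
    v,r=fit(obs); s=ctrl.state(); print("shaker",np.round(v,3)); 
    for o,e in zip(obs,r): print(o[1],np.round(e,1),end="; ")
    tab=place(v,P["tab_right"])[0]; R=np.array(s["tool_rot"]); e=np.array(s["ee_pos"])
    c,sn=np.cos(v[2]),np.sin(v[2])
    print("\ntab",np.round(tab,1),"ee",np.round(e,1),"tool-frame to tab",np.round(R.T@(tab-e),1),"yaw err (twist needed)",round(np.arctan2(R[1,0],R[0,0])-v[2],3),"t",s["time"],"tilt",np.round(R[:,2],3))
    if save:
        a,b=[p["frame"][:,:,::-1].copy() for p in pics.values()]
        for im,p in ((a,pics["scene"]),(b,pics["top"])): 
            for X in (tab,e): u=proj(p,X)[0]; cv2.circle(im,tuple(int(round(t)) for t in u),1,(0,0,255) if X is tab else (0,255,0),-1)
        cv2.imwrite(f"pics/{tag}.png",np.hstack([cv2.resize(a[100:320,150:350],(400,440)),cv2.resize(b[100:320,150:350],(400,440))]))
E
python3 -c "from look import *; look('c')"
```

```text
shaker [5.55351e+02 1.56397e+02 3.13000e-01]
tab_left [0.6 2.8]; tab_right [-1.2  0.2]; hinge_left [-29.7 -48.9]; hinge_right [ 0.8 -0.7]; seat_left [4.  0.8]; seat_right [2.4 2.3]; shaker [-0.6 -0.7]; tab_right [-0.6  0.1]; hinge_left [ 0.4 -0.1]; hinge_right [-18.6 -56. ]; shaker [6.5 0.9]; 
tab [501.1  70.5 186.5] ee [507.1  64.7 271.4] tool-frame to tab [-3.5 -7.6 84.9] yaw err (twist needed) 0.042 t 5.15 tilt [-0. -0. -1.]
```

View pics/c.png

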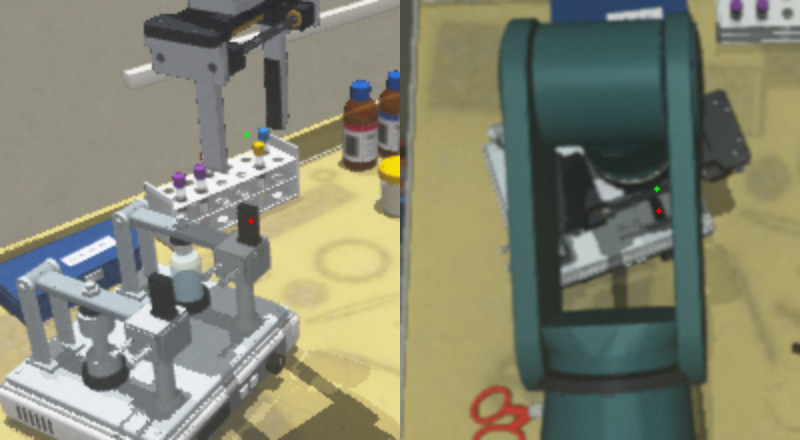

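The left picture shows the gripper straddling above the right tab (250,220); the top view is blocked by the arm. I refit using the unobstructed first top view together with the new scene view.

Run:
```python
from fit import *; from rig import eyes
t=eyes.capture("top"); s=eyes.capture("scene"); s2=eyes.capture("scene")
T=dict(tab_right=(279,200),hinge_left=(200,166),hinge_right=(256,147),seat_left=(220,200),seat_right=(271,181),shaker=(249,198))
T["tab_left"]=(221,223)
S=dict(tab_left=(234,242),hinge_left=(167,237),hinge_right=(214,207),seat_right=(245,250),seat_left=(200,286),shaker=(231,290))
obs=[(t,k,v) for k,v in T.items()]+[(s,k,v) for k,v in S.items()]
for p in (s,s2):
  for k in ("tab_left","tab_right","hinge_right","hinge_left"):
    for d in eyes.tip_of(p,k): print(k,np.round(d["xy"],1),round(d["conf"],2)); 
    if d: obs.append((p,k,eyes.tip_of(p,k)[0]["xy"]))
v,r=fit(obs); print(v,place(v,P["tab_right"]))
for o,e in zip(obs,r): print(o[1],np.round(e,1),end="; ")
def ray(p,xy,z):
    d=p["R"].T@np.linalg.solve(p["mtx"],[*xy,1]); c=-p["R"].T@p["t"]; return c+d*(z-c[2])/d[2]
print("\ntop tabR",ray(t,T["tab_right"],186.5))
for d in eyes.tip_of(s,"tab_right"): print("scene",ray(s,d["xy"],186.5))
```

```text
tab_left [232.2 242.1] 0.74
tab_right [276.3 209.8] 0.75
tab_right [245.7 248.9] 0.51
hinge_right [216.9 209.2] 0.68
hinge_right [202.3 285.7] 0.53
hinge_left [166.7 240.4] 0.82
tab_left [231.7 243.5] 0.57
tab_right [275.7 210.6] 0.61
tab_right [366.8 214.4] 0.17
hinge_right [214.  207.3] 0.78Traceback (most recent call last):
  File "<stdin>", line 10, in <module>
IndexError: list index out of range
```

Run:
```python
from fit import *; from rig import eyes
t=eyes.capture("top"); s=eyes.capture("scene")
T=dict(tab_right=(279,200),tab_left=(221,223),hinge_left=(200,166),hinge_right=(256,147),seat_left=(220,200),seat_right=(271,181),shaker=(249,198))
S=dict(tab_right=(276.2,210.3),tab_left=(232.7,242.3),hinge_left=(166.8,238.5),hinge_right=(215,207.8),seat_right=(245,250),seat_left=(200,286),shaker=(231,290))
obs=[(t,k,v) for k,v in T.items()]+[(s,k,v) for k,v in S.items()]
v,r=fit(obs); print(v,place(v,P["tab_right"]))
for o,e in zip(obs,r): print(o[1],np.round(e,1),end="; ")
def ray(p,xy,z):
    d=p["R"].T@np.linalg.solve(p["mtx"],[*xy,1]); c=-p["R"].T@p["t"]; return c+d*(z-c[2])/d[2]
print("\ntabR rays",ray(t,T["tab_right"],186.5),ray(s,S["tab_right"],186.5))
```

```text
[5.57646887e+02 1.59086085e+02 3.43428031e-01] [[506.08822424  71.61778066 186.5       ]]
tab_right [-0.3  2.7]; tab_left [0.1 1.6]; hinge_left [ 3.3 -0.1]; hinge_right [ 1.7 -1.2]; seat_left [ 0.9 -0.3]; seat_right [ 0.6 -0.3]; shaker [ 1.9 -1. ]; tab_right [-3.1 -1.2]; tab_left [-1.3  3. ]; hinge_left [1.5 1.4]; hinge_right [-1.5 -0.4]; seat_right [-1.9  0.1]; seat_left [2.7 1. ]; shaker [-1.6  1.7]; 
tabR rays [512.02038627  70.92517868 186.5       ] [498.75785774  70.07631161 186.5       ]
```

Call:
carry_out(commands="2 -6 15 0; 0 0 20 0; 0 0 20 0; 0 0 20 0; 0 0 12 0; 0 0 0 0; 0 0 0 0", grip=-0.3)

```text
time: 7.08
ee_pos: [507.3, 71.0, 185.2]
tool_rot: [[0.938, 0.347, 0.001], [0.347, -0.938, -0.0], [0.001, 0.0, -1.0]]
force: [0.1, -1.1, 0.3]
grip_width: 61.2
grasp_force: 0.0
```

Run:
```python
from look import *
p=eyes.capture("scene"); e=np.array(ctrl.state()["ee_pos"]); print(e, [(np.round(d["xy"],1),d["conf"]) for d in eyes.tip_of(p,"tab_right")], proj(p,e),ctrl.state()["grip_width"])
im=p["frame"][110:260,200:350,::-1]; cv2.imwrite("pics/d.png",cv2.resize(im,(600,600),interpolation=cv2.INTER_CUBIC))
```

```text
[507.45971376  71.00576042 185.43555959] [(array([274.4, 209.2]), 0.79)] [[272.98727312 209.21614855]] 60.66505784954132
```

View pics/d.png

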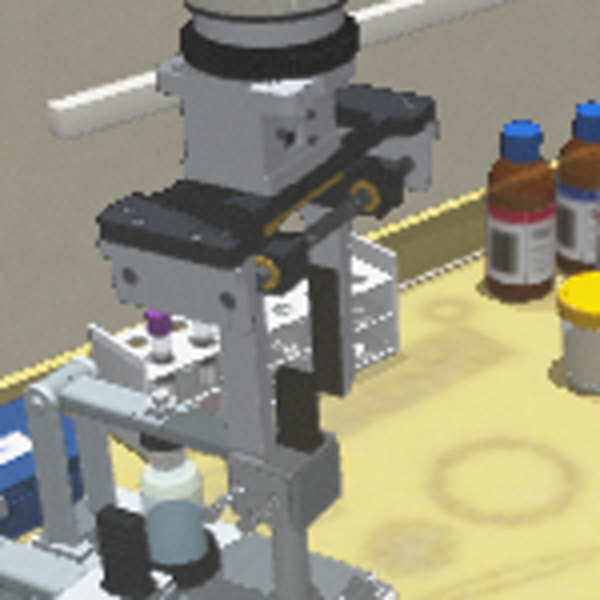

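The fingers straddle the tab (300,410), which stands about 1–2 px toward the shaker's front. I shift 2 mm that way and close.

Call:
carry_out(commands="-2 0 0 0; 0 0 0 0; 0 0 0 0; 0 0 0 0; 0 0 0 0; 0 0 0 0; 0 0 0 0; 0 0 0 0", grip=1, force=30)

```text
time: 8.18
ee_pos: [504.9, 70.7, 184.4]
tool_rot: [[0.938, 0.347, -0.0], [0.347, -0.938, 0.001], [-0.0, -0.001, -1.0]]
force: [-0.6, 3.0, -0.6]
grip_width: 9.8
grasp_force: 30.0
```

Call:
carry_out(commands="0 -1.5 0 0; 0 -1.5 0 0; 0 -1.5 0 0; 0 -1.5 0 0; 0 -1.5 0 0; 0 -1.5 0 0; 0 0 0 0; 0 0 0 0")

```text
time: 9.18
ee_pos: [502.9, 76.6, 184.4]
tool_rot: [[0.938, 0.346, 0.002], [0.346, -0.938, -0.004], [0.001, 0.005, -1.0]]
force: [3.8, -4.9, -1.5]
grip_width: 10.1
grasp_force: 30.0
```

Call:
carry_out(commands="0 -1 0 0; 0 -1 0 0; 0 -1 0 0; 0 -1 0 0; 0 0 0 0; 0 0 0 0")

```text
time: 9.93
ee_pos: [501.9, 79.9, 184.5]
tool_rot: [[0.938, 0.345, 0.003], [0.345, -0.938, -0.005], [0.001, 0.006, -1.0]]
force: [4.2, -6.2, -2.3]
grip_width: 10.0
grasp_force: 30.0
```

Latch is about 9–10 mm out: the force rises at the spring's rate. Now I lift along the arc.

Call:
carry_out(commands="2.1 0 -7.4 0; 2.6 0 -7.2 0; 2.9 0 -7.1 0; 3.2 0 -6.9 0; 3.6 0 -6.8 0; 3.9 0 -6.6 0; 0 0 0 0; 0 0 0 0")

```text
time: 10.92
ee_pos: [516.9, 85.3, 225.8]
tool_rot: [[0.939, 0.344, -0.003], [0.344, -0.939, -0.007], [-0.006, 0.006, -1.0]]
force: [-1.5, -9.4, 0.4]
grip_width: 10.2
grasp_force: 30.0
```

Call:
carry_out(commands="4.2 0 -6.4 0; 4.6 0 -6.1 0; 4.9 0 -5.9 0; 5.1 0 -5.7 0; 5.4 0 -5.4 0; 5.7 0 -5.2 0; 5.9 0 -4.8 0; 0 0 0 0; 0 0 0 0; 0 0 0 0")

```text
time: 12.18
ee_pos: [550.8, 97.4, 266.0]
tool_rot: [[0.939, 0.344, -0.002], [0.344, -0.939, -0.007], [-0.004, 0.006, -1.0]]
force: [-0.9, -9.2, 0.7]
grip_width: 10.0
grasp_force: 30.0
```

Run:
```python
from look import *
p=eyes.capture("scene"); s=ctrl.state(); print(s["time"],s["ee_pos"],s["force"],s["grasp_force"])
im=p["frame"][80:305,150:375,::-1]; cv2.imwrite("pics/e.png",cv2.resize(im,(600,600),interpolation=cv2.INTER_CUBIC))
```

```text
12.225 [550.82142301  97.41188646 265.9796303 ] [-1.19983945 -9.67699789  1.38121851] 30.0351083278656
```

View pics/e.png

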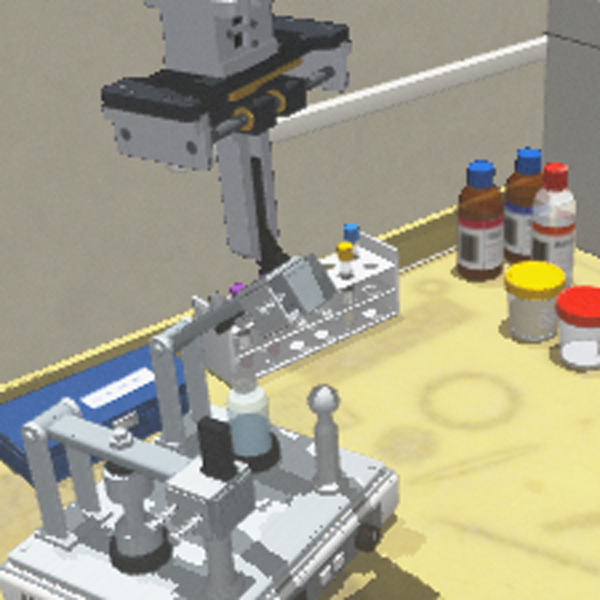

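The picture shows the right arm raised to about 38° with its tab held in the fingers (260,265). The ball is free at (322,400), the vial stands in its seat at (250,430), and the left station is still latched. I hand it in.

```bash
python3 -c "
from rig import ctrl
print(ctrl.sign_off())"
```

```text
the job is handed in; nothing more can be done
None
```

I pulled the latch at the vial's station (the right one), lifted its arm to about 38° and handed the job in with the tab still gripped at 30 N. In the last picture the vial stood in its seat and the left station was still latched; I made no contact with the bystanders, and the hand-in reported no verdict.

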